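# Turn a hub plate recess-up and clamp it in the corner of the bench platform

## Robot

A 7-joint arm with a two-finger parallel gripper is mounted at the origin on the work surface. World frame = base frame: x ahead of the robot, y to its left, z up, the work surface at z = 0. Lengths are in m, angles in rad, forces in N, time in s.
With the tool pointing down it reaches from about 0.4 to 0.9 m from the base axis. Payload 5.5 kg.
Tool frame: the origin (TCP) lies midway between the tips of the shut fingers; the grasp point (between the pads) lies 19 mm behind it (manip.grip_depth is the distance from the TCP to the grasp point, in m); z points along the fingers, y is the line along which they close (so a half turn about z gives the same grasp; the last joint's range is limited). The gripper opens to 92 mm and grips with 3 to 60 N. Pads are 19 mm wide; open, the fingers measure 130 mm over their backs; the gripper's body (75 mm by 190 mm) begins 47 mm behind the grasp point.
Start: joints at [1.605, 0.501, -0.427, 1.55, 0.221, 1.138, -0.21], TCP at [0.147, -0.633, 0.227] pointing down, gripper open.
Joint ranges: [-2.88, 2.88], [-0.31, 2.03], [-1.54, 1.56], [0.2, 2.42], [-1.41, 4.55], [0.19, 2.02], [-2.57, 2.57]. Speed limits (rad/s): [2.57, 2.57, 3.14, 3.14, 3.14, 3.14, 3.14].

## Interface

Orientations are given as a unit quaternion [x, y, z, w].
In Python, from bench import manip, effector, viewer gives the robot as it stands. Calls block until the motion is done:
- manip.move_pose(position, orientation): joint-space move of the TCP to a pose.
- manip.servo_line(position, ori=None, vel=0.15): straight line of the TCP; ori=None keeps the orientation; vel is the mean speed in m/s.
- manip.movej(angles): joint-space move.
- effector.open_jaws() and effector.close(f_grip=None): open the fingers fully, or close them until they stop; f_grip is the grip in N (None keeps the last).
- manip.sleep(seconds).
- manip.solve_ik(position, orientation): joint angles nearest the present ones, or None.
- viewer.get_image(name): name is "side" or "top" or "wrist"; returns the picture (480x640x3 uint8, red, green, blue); there is no depth.
- viewer.get_calibration(name): a dict with "vfov" (degrees; the focal length in pixels is half the picture's height over the tangent of half this angle, whatever the lens; pixels are square), "cx", "cy" (the principal point, pixels), "dist_coeffs" ([k1, k2, p1, p2, k3] as OpenCV has them; the pictures are not rectified), "eye" and "attitude" of the camera in the world. Camera axes: x right, y down, z forward; pixel columns grow to the right and rows downward; lengths in m; the calibration is good to about 2 mm. A picture is of the moment at which its call begins: read the wrist's pose just before it. get_calibration takes no time and is no camera call; for the wrist camera it gives the pose at the moment of the call.
A pose or a line that the arm cannot do raises manip.PlanningError and nothing moves.
- manip.hand_in(): hands the job in, once; it reports no verdict.
Readings, each from a call of its own:
- manip.current_clock(): time.
- manip.current_q(): joint angles.
- manip.current_joint_velocities(): joint speeds.
- manip.current_tau(): joint torques, N m.
- manip.current_tool_pos(): TCP position.
- manip.current_tcp_rot(): TCP orientation.
- manip.current_force(): force on the tool from outside, world axes, zero at the start.
- manip.current_wrist_torque(): the same for the moment, N m.
- manip.current_finger_gap(): finger opening in m.
Only numpy, scipy, OpenCV 4.12 (cv2) and the standard library are available. Lean on these libraries where they do the work, as an engineer would, in place of code of your own. Each camera call takes 0.05 s, during which the arm holds its last target. There are 200 camera calls.

## Task

The plywood hub plate lying on the raised clamping platform, with one end sticking out over the platform's open end, is upside down: its wide bearing recess should face up. Turn it over on the platform, slide it under the clamp until it is tight in the corner against both the side fence and the end stop, then turn the knurled thumbscrew clockwise until it comes up against its stop, so that the clamp foot presses on the plate. Leave the other things on the bench alone.

Things in the scene. Friction and masses are not known exactly. Their poses are not given: they have to be found in the camera images.
- platform: Fixed raised platform: grey-faced board on two wooden feet. Origin on the bench under its middle, z up, long side along its own y. Top board 170 (x) x 360 (y) x 25 mm, top face at z = 75 mm. A plate pushed home in its corner has its centre at x = 0, y = -50 mm, its long side along y.
- corner (a point): Inner corner of fence and stop, on the top face, at x = 50, y = -110, z = 75 mm of the platform. From it the side fence, a batten 12 mm high, runs 150 mm towards the platform's +y, its working face looking to -x; the end stop, 12 mm high, runs 100 mm towards -x, its working face looking to +y.
- open_end (a point): Middle of the top edge of the open loading end, at x = 0, y = 180, z = 75 mm of the platform. Under the top board (z below 50 mm) it is free for 60 mm inward from this end; beyond stands a foot. Nothing stands on the top board here.
- bracket_end (a point): Top of the free end of the steel clamp arm, at x = 0, y = -68, z = 130 mm of the platform. The arm, 45 mm wide and 18 thick (underside at z = 112 mm), runs from here 100 mm towards -y to its column behind the end stop and carries the thumbscrew.
- hub_plate: Loose plywood plate to turn over: 100 (own x) x 120 (own y) x 22 mm, 0.11 to 0.23 kg. One face has a round recess 60 mm wide, 8 deep; the other only a 20 mm bore. Starts recess down, own z up, y roughly along the platform's, one end 35 to 48 mm out over the open end. Origin: middle of the recessed face; z points away from that face, so down once it is right way up.
- plate_center (a point): Centre of the hub plate, halfway through its thickness (11 mm from either face).
- recess_mouth (a point): Middle of the recessed face of the hub plate: underneath at the start, on top when it is right way up.
- clamp_foot: Clamp spindle with a round foot 22 mm across, at x = 0, y = -90 mm of the platform; origin: middle of the foot's underside. It does not turn; it goes down 1.27 mm per radian of the thumbscrew, from 2.8 mm above the plate's top face at joint 0; meets the plate at about 2.2 rad.
- screw_knob (a point): Middle of the thumbscrew's knurled steel head, on its upright axis: head 43 mm across and 28 mm high (14 mm above and below this point), about 157 mm above the bench, over the clamp foot.
- clamp_screw (a joint): Angle of the thumbscrew, rad, growing clockwise seen from above (tightening): 0 slack, 2.4 its hard stop, where it turns no further. Light friction (0.05 N m); it stays where it is left. Starts between 0.2 and 0.7, so it takes two grasps or more.
- done_plate: Bystander: a finished plate of the same size lying recess up on the bench, left of the platform. Origin: middle of its underside.
- mallet: Bystander: wooden mallet on the bench to the right, head 75 x 120 x 60 mm, handle 190 mm. Origin: middle of the head's underside, handle along +x.
- drawknife: Bystander: drawknife, 260 mm wide with two wooden handles, flat on the bench beyond the platform. Origin: under the middle of the blade.
- disc_stack: Bystander: three plywood discs in one piece, 150 mm across, 37 mm high, on the bench beyond the platform to the right. Origin: middle of its underside.
There are look-alikes about, which are no part of the job. Leave any pink or turquoise look-alike of the hub_plate alone.

How it is judged:
By the outcome, as a careful person would: the job done as asked, in the order asked, and still so for the second after the job is handed in, with the robot touching nothing.
It also fails if it takes over 72 s, if anything falls off the work surface, if the arm or the gripper's body presses on something with over 40 N, if the wrist force passes 120 N, or if a joint passes its speed limit or range.

## Working session

There is one attempt and no reset: what is moved stays moved. The work goes in short steps, each a Python script; the robot and the scene stay as the last script left them, time stands still between calls to the robot, and variables do not carry over. Pictures are saved under pics/ and viewed, on a budget of 10 in all, crops included, one or two more only if the job needs it, and the job is handed in when it is done.

```bash
ls; mkdir -p pics; python3 - <<'E'
from bench import manip, effector, viewer
import cv2,numpy as np
for n in("top","side"):
    im=viewer.get_image(n); cv2.imwrite(f"pics/{n}0.png",im[...,::-1]); print(n,viewer.get_calibration(n))
print(viewer.get_calibration("wrist"))
print(manip.current_tcp_rot(),manip.current_clock())
E
```

```text
pics
top {'vfov': 50.33237884578669, 'cx': 313.28019288484023, 'cy': 240.98752732371491, 'dist_coeffs': array([-0.06737561,  0.        ,  0.        ,  0.        ,  0.        ]), 'eye': array([0.45653161, 0.05622912, 1.25154186]), 'attitude': array([-0.70274343,  0.70997528, -0.0413364 ,  0.01944391])}
side {'vfov': 49.540725031709165, 'cx': 324.02622098950525, 'cy': 245.1959988414328, 'dist_coeffs': array([-0.10687561,  0.        ,  0.        ,  0.        ,  0.        ]), 'eye': array([0.51054679, 0.92813682, 0.8200507 ]), 'attitude': array([-0.02329378,  0.89678192, -0.44148239,  0.01824539])}
{'vfov': 63.636603188429824, 'cx': 316.64831867266724, 'cy': 236.6122736050329, 'dist_coeffs': array([-0.04055747,  0.        ,  0.        ,  0.        ,  0.        ]), 'eye': array([ 0.22070824, -0.61638412,  0.38463378]), 'attitude': array([ 0.77553069, -0.61574542, -0.08751912,  0.10839802])}
[ 9.93459437e-01  1.14182006e-01 -8.89528725e-05 -8.99270697e-04] 0.1
```

View pics/top0.png

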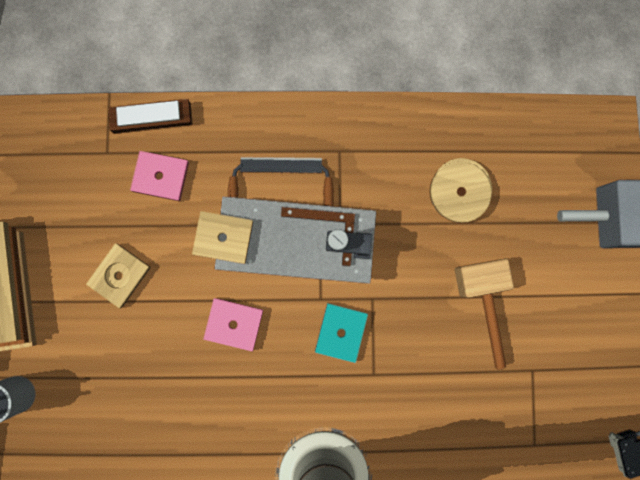

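View pics/side0.png

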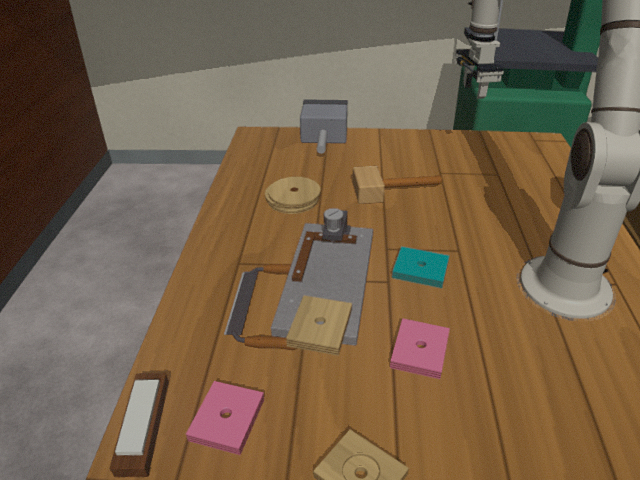

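The plate to turn over is the bare-wood one on the platform, at top (222,237) and side (320,323). Things it could be confused with, top-view pixels:
- pink plates at (159,176) and (233,325)
- turquoise plate at (341,333)
- finished wooden plate at (118,275), recess up on the bench

Next I'll measure the platform, plate and knob, and make the close crop.

```bash
cat > h.py <<'E'
from bench import manip, effector, viewer
import cv2,numpy as np
from scipy.spatial.transform import Rotation as R
def rays(n,px,c=None):
    c=c or viewer.get_calibration(n); f=240/np.tan(np.radians(c["vfov"]/2))
    K=np.array([[f,0,c["cx"]],[0,f,c["cy"]],[0,0,1.]])
    u=cv2.undistortPoints(np.float64(px).reshape(-1,1,2),K,c["dist_coeffs"])[:,0]
    return c["eye"],R.from_quat(c["attitude"]).apply(np.c_[u,np.ones(len(u))])
def onplane(n,px,z,c=None):
    e,d=rays(n,px,c); return (e+d*((z-e[2])/d[:,2])[:,None])[:,:2]
def biggest(m,near):
    m=cv2.morphologyEx(m,cv2.MORPH_OPEN,np.ones((3,3)))
    cs=cv2.findContours(m,cv2.RETR_EXTERNAL,cv2.CHAIN_APPROX_NONE)[0]
    cs=[c for c in cs if cv2.contourArea(c)>30 and abs(cv2.pointPolygonTest(c,near,True))<40]
    return max(cs,key=cv2.contourArea)[:,0]
def rect(P):
    r=cv2.minAreaRect(np.float32(P*1000)); return r
E
python3 - <<'E'
from h import *
for n,pl,gp in(("top",(222,225),(290,250)),("side",(320,310),(335,270))):
    im=viewer.get_image(n); hsv=cv2.cvtColor(im,cv2.COLOR_RGB2HSV)
    print(n,"plate hsv",hsv[pl[1],pl[0]],"board",hsv[gp[1],gp[0]],"bench",hsv[300,60])
    h0=hsv[pl[1],pl[0]].astype(int)
    g=biggest(((hsv[...,1]<45)&(hsv[...,2]>85)&(hsv[...,2]<200)).astype(np.uint8)*255,gp)
    w=biggest(((abs(hsv[...,0].astype(int)-h0[0])<6)&(hsv[...,2]>h0[2]-25)&(abs(hsv[...,1].astype(int)-h0[1])<40)).astype(np.uint8)*255,pl)
    print("board",rect(onplane(n,g,.075)),"plate",rect(onplane(n,w,.097)))
    o=im.copy(); 
    cv2.drawContours(o,[g[:,None]],-1,(255,0,0),1);cv2.drawContours(o,[w[:,None]],-1,(0,0,255),1)
    x,y=(180,150) if n=="top" else (210,180)
    cv2.imwrite(f"pics/c_{n}.png",cv2.resize(o[y:y+190,x:x+220],None,fx=2.6,fy=2.6,interpolation=2)[...,::-1])
a,b=[cv2.imread(f"pics/c_{n}.png") for n in("top","side")]
cv2.imwrite("pics/crop.png",cv2.resize(np.hstack([a,b]),(800,346)))
E
```

```text
top plate hsv [ 22 105 212] board [ 48   9 147] bench [ 15 146 155]
board ((562.25927734375, 59.83967590332031), (358.3880615234375, 169.3731689453125), 84.20606994628906) plate ((566.7179565429688, 228.0089111328125), (121.00205993652344, 100.66513061523438), 79.3618392944336)
side plate hsv [ 20  98 159] board [ 20   7 117] bench [  0  12 131]
board ((563.4896240234375, 69.38565826416016), (378.8291931152344, 169.91098022460938), 84.1931381225586) plate ((568.3633422851562, 226.30589294433594), (122.86270904541016, 100.19922637939453), 79.26575469970703)
```

View pics/crop.png

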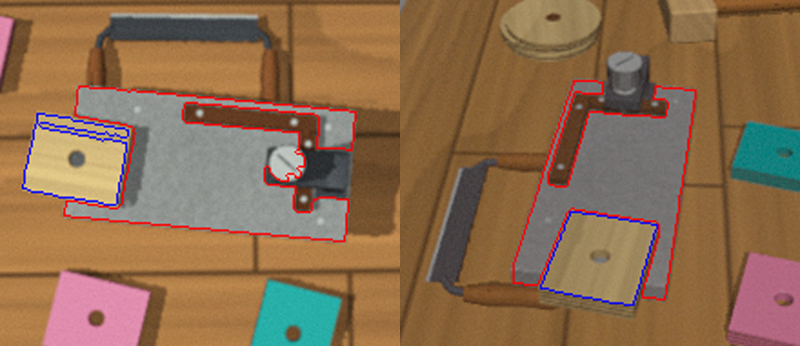

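The crop confirms it: this is the bare-wood plate with only a bore on top, overhanging the open end. Both fitted outlines match the given sizes (358x169 and 121x101 mm), and the two cameras agree to within 2 mm. Next is an IK feasibility check for a side grasp and roll.

```bash
cat >> h.py <<'E'
TH=np.radians(84.2-90); PC=np.array([.5628,.0600])
def W(x,y,z):  # platform mm -> world m
    c,s=np.cos(TH),np.sin(TH); return np.array([PC[0]+(c*x-s*y)/1e3,PC[1]+(s*x+c*y)/1e3,z/1e3])
def side_pose(grasp,yaw,tilt,sgn):
    """tool heads along -y of a frame with given yaw, tilted down; sgn: tool y up(+)/down(-)"""
    f=np.array([np.sin(yaw),-np.cos(yaw),0]); z=f*np.cos(tilt)-np.array([0,0,np.sin(tilt)])
    up=f*np.sin(tilt)+np.array([0,0,np.cos(tilt)]); y=sgn*up
    return grasp+manip.grip_depth*z, R.from_matrix(np.c_[np.cross(y,z),y,z]).as_quat()
PY=np.radians(79.31-90); C=np.array([.5675,.2272])
E
python3 - <<'E'
from h import *
print(manip.grip_depth, C-PC)
a=np.radians(12); yh=np.array([-np.sin(PY),np.cos(PY)])
g=C+.040*yh
for a in np.radians([12,20,30]):
  for s in(1,-1):
    for nm,p,yw in(("pre",np.r_[g+.11*yh,.107],PY),("grasp",np.r_[g,.107],PY),("lift",np.r_[g,.25],PY),("place",W(-5,205,107),TH)):
        q=manip.solve_ik(*side_pose(p,yw,a,s)); print(round(np.degrees(a)),s,nm,None if q is None else np.round(q,2))
E
```

```text
0.0188 [0.0047 0.1672]
12 1 pre None
12 1 grasp [-1.04  1.44  0.68  0.87  0.22  1.98 -2.29]
12 1 lift [-1.18  1.41  1.12  0.95  0.05  1.99 -1.96]
12 1 place [-0.91  1.33  0.24  0.93  0.58  1.99 -2.48]
12 -1 pre None
12 -1 grasp [-1.04  1.44  0.68  0.87  0.22  1.98  0.85]
12 -1 lift [-1.18  1.41  1.12  0.95  0.05  1.99  1.18]
12 -1 place [-0.91  1.33  0.24  0.93  0.58  1.99  0.67]
20 1 pre None
20 1 grasp [-0.88  1.27  0.24  0.94  0.47  1.95 -2.51]
20 1 lift [-0.98  1.12  0.46  0.99  0.41  2.01 -2.32]
20 1 place [-0.91  1.24  0.24  1.01  0.52  1.88 -2.49]
20 -1 pre None
20 -1 grasp [-0.78  1.26  0.01  0.94  0.63  2.    0.54]
20 -1 lift [-0.98  1.12  0.46  0.99  0.41  2.01  0.82]
20 -1 place [-0.8   1.23  0.01  1.01  0.67  1.94  0.56]
30 1 pre None
30 1 grasp [-0.87  1.16  0.24  1.06  0.4   1.79 -2.52]
30 1 lift [-0.77  0.98  0.01  1.05  0.58  1.99 -2.52]
30 1 place [-0.9   1.13  0.24  1.12  0.44  1.73 -2.5 ]
30 -1 pre None
30 -1 grasp [-0.56  1.19 -0.43  1.04  0.84  1.99  0.36]
30 -1 lift [-0.77  0.98  0.01  1.05  0.58  1.99  0.62]
30 -1 place [-0.57  1.16 -0.43  1.1   0.89  1.95  0.39]
```

```bash
python3 - <<'E'
from h import *
yh=np.array([-np.sin(PY),np.cos(PY)]); g=C+.040*yh
for dy in(0,15,30):
 for a in np.radians([12,16,20,25,30]):
  r=[]
  for b,z in((.06,.105),(.06,.14),(.08,.105),(0,.105),(0,.2)):
    q=manip.solve_ik(*side_pose(np.r_[g+b*yh,z],PY+np.radians(dy),a,1)); r.append("--" if q is None else f"{q[0]:.2f},{q[5]:.2f},{q[6]:.2f}")
  print(dy,round(np.degrees(a)),r)
E
```

```text
0 12 ['--', '--', '--', '-1.04,1.98,-2.29', '-1.13,1.99,-2.12']
0 16 ['--', '--', '--', '-0.88,2.00,-2.50', '-1.06,1.97,-2.24']
0 20 ['--', '--', '--', '-0.88,1.95,-2.51', '-0.98,1.97,-2.36']
0 25 ['-0.89,2.01,-2.49', '-0.97,1.99,-2.38', '--', '-0.88,1.87,-2.52', '-0.77,2.01,-2.55']
0 30 ['-0.89,1.92,-2.50', '-0.80,1.99,-2.57', '-0.81,2.01,-2.57', '-0.87,1.79,-2.53', '-0.77,1.94,-2.56']
15 12 ['-1.00,1.96,-2.42', '-1.00,1.97,-2.39', '-1.00,2.00,-2.39', '-0.87,1.92,-2.57', '-0.87,1.98,-2.50']
15 16 ['-0.90,1.97,-2.50', '-0.90,1.99,-2.48', '-0.91,2.01,-2.47', '-0.98,1.79,-2.49', '-0.87,1.93,-2.50']
15 20 ['-1.05,1.81,-2.38', '-0.89,1.94,-2.49', '-0.91,1.95,-2.49', '-0.98,1.73,-2.48', '-0.86,1.88,-2.50']
15 25 ['-0.89,1.84,-2.52', '-0.78,1.94,-2.57', '-0.80,1.95,-2.57', '-0.85,1.74,-2.57', '-0.85,1.82,-2.50']
15 30 ['-0.87,1.77,-2.52', '-0.87,1.80,-2.50', '-0.89,1.81,-2.50', '-0.84,1.67,-2.56', '-0.71,1.84,-2.57']
30 12 ['-0.98,1.81,-2.53', '-0.86,1.94,-2.56', '-0.87,1.94,-2.56', '-1.08,1.62,-2.53', '-0.95,1.79,-2.53']
30 16 ['-0.97,1.76,-2.52', '-0.85,1.88,-2.56', '-0.87,1.89,-2.56', '-1.08,1.57,-2.51', '-0.94,1.74,-2.51']
30 20 ['-0.96,1.71,-2.52', '-0.84,1.83,-2.56', '-0.86,1.83,-2.56', '-1.07,1.52,-2.50', '-0.79,1.79,-2.56']
30 25 ['-0.95,1.64,-2.51', '-0.83,1.76,-2.55', '-0.84,1.76,-2.55', '-0.92,1.55,-2.57', '-0.78,1.73,-2.54']
30 30 ['-0.81,1.67,-2.56', '-0.81,1.69,-2.53', '-0.83,1.69,-2.54', '-0.90,1.49,-2.54', '-0.76,1.66,-2.52']
```

```bash
python3 - <<'E'
from h import *
yh=np.array([-np.sin(PY),np.cos(PY)]); g=C+.040*yh
a=np.radians(20)
for a in np.radians([20,23]):
  for b,z in((.04,.11),(.04,.3),(0,.11),(0,.3)):
    for s in(1,-1):
      q=manip.solve_ik(*side_pose(np.r_[g+b*yh,z],PY,a,s)); print(b,z,s,q is not None and np.round(q,2))
  for b in(205,245): print(b,[np.round(manip.solve_ik(*side_pose(W(-5,b,120),TH,a,s)),2) for s in (1,-1)])
manip.servo_line(manip.current_tool_pos()+[0,0,.15],vel=.3); print(manip.current_clock(),manip.current_q())
E
```

```text
0.04 0.11 1 [-0.97  1.36  0.46  0.79  0.3   2.   -2.39]
0.04 0.11 -1 [-0.97  1.36  0.46  0.79  0.3   2.    0.75]
0.04 0.3 1 False
0.04 0.3 -1 False
0 0.11 1 [-0.88  1.27  0.24  0.95  0.47  1.95 -2.51]
0 0.11 -1 [-0.78  1.26  0.01  0.94  0.63  2.01  0.54]
0 0.3 1 [-1.14  1.19  0.9   0.98  0.18  1.98 -2.06]
0 0.3 -1 [-1.14  1.19  0.9   0.98  0.18  1.98  1.08]
205 [array([-0.91,  1.22,  0.24,  1.02,  0.52,  1.89, -2.48]), array([-0.8 ,  1.21,  0.01,  1.01,  0.67,  1.95,  0.57])]
245 [array([-0.92,  1.28,  0.24,  0.88,  0.51,  1.97, -2.46]), array([-0.92,  1.28,  0.24,  0.88,  0.51,  1.97,  0.68])]
0.04 0.11 1 [-0.89  1.3   0.24  0.83  0.44  1.99 -2.49]
0.04 0.11 -1 [-0.89  1.3   0.24  0.83  0.44  1.99  0.65]
0.04 0.3 1 False
0.04 0.3 -1 False
0 0.11 1 [-0.88  1.23  0.24  0.98  0.45  1.9  -2.51]
0 0.11 -1 [-0.78  1.22  0.01  0.97  0.6   1.96  0.54]
0 0.3 1 [-1.06  1.09  0.68  1.    0.29  1.99 -2.18]
0 0.3 -1 [-1.06  1.09  0.68  1.    0.29  1.99  0.96]
205 [array([-0.91,  1.19,  0.24,  1.05,  0.5 ,  1.84, -2.49]), array([-0.69,  1.19, -0.21,  1.04,  0.8 ,  1.98,  0.48])]
245 [array([-0.83,  1.24,  0.01,  0.91,  0.64,  1.98, -2.55]), array([-0.83,  1.24,  0.01,  0.91,  0.64,  1.98,  0.59])]
0.85 [ 1.61048172  0.40595616 -0.44565336  1.34974072  0.17323631  1.42325329
 -0.17060085]
```

```bash
python3 - <<'E'
from h import *
yh=np.array([-np.sin(PY),np.cos(PY)]); g=C+.040*yh; a=np.radians(23)
p=side_pose(np.r_[g+.04*yh,.110],PY,a,-1)
q=[-0.89,1.3,.24,.83,.44,1.99,.65]
w=list(q); w[1]=.8
manip.movej(w); print(manip.current_clock(),manip.current_tool_pos())
print(np.round(manip.solve_ik(*p),2))
manip.move_pose(*p); print(manip.current_clock(),manip.current_tool_pos(),p[0],manip.current_q(),manip.current_force())
a_,b_=viewer.get_image("side"),viewer.get_image("top")
im=np.hstack([a_[200:440,180:480],b_[130:370,130:430]])
cv2.imwrite("pics/pre.png",cv2.resize(im,(800,320))[...,::-1])
E
```

```text
4.575 [0.607805   0.32132051 0.41525889]
[-0.89  1.3   0.24  0.83  0.44  1.99  0.65]
5.7917 [0.58040578 0.28973575 0.10501195] [0.57912953 0.28880646 0.10265425] [-0.89006522  1.29858495  0.24320222  0.82423502  0.43589847  1.99110821
  0.65366349] [-0.23883961  0.06278002  0.44939702]
```

View pics/pre.png

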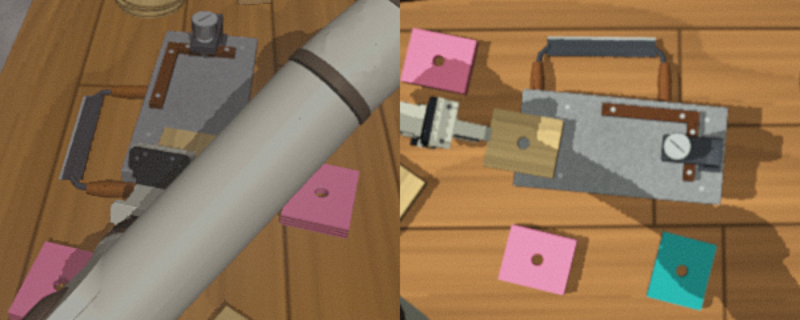

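The tool lines up with the plate's free end at crop (485,135), with nothing else near it. Now going in to grip.

```bash
python3 - <<'E'
from h import *
yh=np.array([-np.sin(PY),np.cos(PY)]); g=C+.040*yh; a=np.radians(23)
P=lambda b,z:side_pose(np.r_[g+b*yh,z],PY,a,-1)
manip.servo_line(P(0,.110)[0],vel=.1); print(manip.current_tool_pos()-P(0,.110)[0],manip.current_force())
effector.close(f_grip=12); print("gap",manip.current_finger_gap(),manip.current_force(),manip.current_clock())
manip.servo_line(P(0,.130)[0],vel=.08); effector.close(f_grip=40); print("gap",manip.current_finger_gap(),manip.current_force())
manip.servo_line(P(0,.25)[0],vel=.2); print("gap",manip.current_finger_gap(),manip.current_force(),manip.current_clock(),np.round(manip.current_q(),2))
a_,b_=viewer.get_image("side"),viewer.get_image("top")
im=np.hstack([a_[150:390,180:480],b_[130:370,130:430]])
cv2.imwrite("pics/lift.png",cv2.resize(im,(800,320))[...,::-1])
E
```

```text
[0.00036043 0.0007448  0.00103088] [ 0.52484028  0.41222603 -0.76774504]
gap 0.02623208640937022 [-0.37229941  0.26172289  0.36421029] 7.475
gap 0.022035971835264585 [0.8437584  2.00085486 0.8703264 ]
gap 0.021815553688928988 [-0.35995638 -0.84039892 -1.75792634] 8.8417 [-0.93  1.07  0.36  1.01  0.45  2.    0.77]
```

View pics/lift.png

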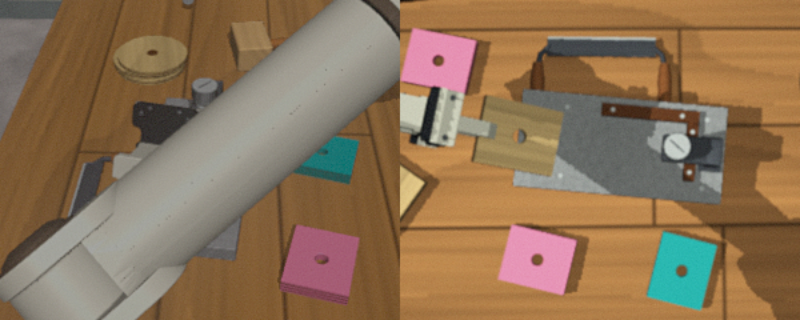

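Gap is 21.8 mm, so the pads are flush on the plate, and it is off the platform. Now the roll, then the placing.

```bash
python3 - <<'E'
from h import *
a=np.radians(23)
q=np.array(manip.current_q()); q[6]-=np.pi; manip.movej(q)
print("gap",manip.current_finger_gap(),manip.current_clock())
P=lambda b,z:side_pose(W(-5,b,z),TH,a,1)
manip.move_pose(*P(205,170)); print(np.round(manip.current_q(),2),manip.current_clock())
im=viewer.get_image("top"); cv2.imwrite("pics/x.png",im[...,::-1])
manip.servo_line(P(205,134)[0],vel=.15)
for z in(131,128,125,122):
    manip.servo_line(P(205,z)[0],vel=.05); f=manip.current_force(); print(z,np.round(f,2),manip.current_finger_gap())
    if f[2]>2: break
effector.open_jaws(); print("open",manip.current_tool_pos(),manip.current_clock(),manip.current_force())
manip.servo_line(P(205,108)[0],vel=.1); print(manip.current_force())
manip.servo_line(P(247,108)[0],vel=.15); print(manip.current_force(),manip.current_clock())
b_=viewer.get_image("top")
im=np.hstack([im[130:370,130:430],b_[130:370,130:430]])
cv2.imwrite("pics/placed.png",cv2.resize(im,(800,320))[...,::-1])
E
```

```text
gap 0.02210153616480961 11.5917
[-0.95  1.14  0.33  1.07  0.46  1.86 -2.41] 12.0
131 [ 0.33  0.17 -0.47] 0.02181602383528282
128 [1.05 2.32 5.07] 0.021625350159868495
open [0.57678171 0.2472781  0.12067326] 14.1333 [-0.34979454 -0.1295457  -1.35781202]
[-0.05269943 -0.01733529 -0.00684476]
[ 0.83790348 -0.54558235 -0.43273795] 14.9167
```

View pics/placed.png

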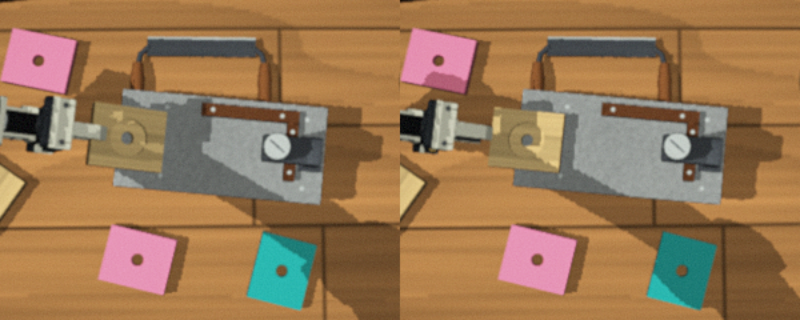

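The bearing recess now faces up: ring centre at crop (527,138), plate lying flat with one end overhanging as before. Next I back away, measure, and move behind the plate for the push.

```bash
cat >> h.py <<'E'
def down(x,y,z,ang=0):
    """tool pointing down at platform coords (mm), tool y along platform x turned by ang"""
    c,s=np.cos(TH+ang),np.sin(TH+ang); X=np.array([c,s,0]);Y=np.array([-s,c,0])
    return W(x,y,z),R.from_matrix(np.c_[Y,X,[0,0,-1.]]).as_quat()
def plate():
    o=[]
    for n,seed in(("top",None),("side",None)):
        im=viewer.get_image(n);h=cv2.cvtColor(im,cv2.COLOR_RGB2HSV).astype(int)
        m=((abs(h[...,0]-21)<6)&(h[...,1]>70)&(h[...,1]<135)&(h[...,2]>(115 if n=="top" else 90))).astype(np.uint8)*255
        m=cv2.morphologyEx(m,cv2.MORPH_OPEN,np.ones((3,3)))
        for c in cv2.findContours(m,cv2.RETR_EXTERNAL,cv2.CHAIN_APPROX_NONE)[0]:
            if cv2.contourArea(c)<300: continue
            q=onplane(n,c[:,0],.097)-PC; q=q@np.array([[np.cos(TH),-np.sin(TH)],[np.sin(TH),np.cos(TH)]])
            r=rect(q); 
            if abs(r[0][0])<60 and -110<r[0][1]<200: o.append((n,np.round(r[0],1),np.round(r[1],1),round(r[2],1)))
    return o
E
python3 - <<'E'
from h import *
q=np.array(manip.current_q()); q[1]-=.45; manip.movej(q)
print(manip.current_clock(),plate())
effector.close(f_grip=15)
for y in(250,20,0): print(y,np.round(manip.solve_ik(*down(-5,y,82)),2))
print(np.round(manip.solve_ik(*down(-5,250,170)),2),np.round(manip.current_q(),2))
for z in(150,220): print([np.round(manip.solve_ik(*down(0,-90,z,t)),2) for t in (0,np.pi/2,np.pi,-np.pi/2)])
E
```

```text
16.0583 [('top', array([ -6.5, 161.4]), array([122.3, 102.6]), 89.8), ('side', array([ -5.9, 169.7]), array([138.5, 101.4]), 89.5)]
250 [-0.4   0.65 -0.19  1.63  0.15  0.87 -0.74]
20 [-0.16  0.5  -0.04  1.89  0.03  0.75 -0.32]
0 [-0.14  0.5  -0.03  1.9   0.02  0.75 -0.27]
[-0.45  0.54 -0.11  1.58  0.07  1.02 -0.68] [-0.95  0.83  0.32  0.91  0.42  1.9  -2.44]
[array([-0.2 ,  0.4 ,  0.26,  1.88, -0.13,  0.88,  0.02]), array([ 0.91,  0.8 , -1.3 ,  1.85,  0.84,  1.19,  0.79]), array([-0.9 ,  0.86,  1.36,  1.9 , -0.92,  1.2 , -2.45]), array([-0.28,  0.41,  0.36,  1.89, -0.18,  0.88, -1.51])]
[array([-0.33,  0.32,  0.41,  1.82, -0.15,  1.03,  0.04]), array([ 0.93,  0.66, -1.3 ,  1.78,  0.68,  1.23,  0.91]), array([ 0.93,  0.66, -1.3 ,  1.78,  0.68,  1.23,  2.48]), array([-0.33,  0.32,  0.41,  1.82, -0.15,  1.03, -1.53])]
```

```bash
python3 - <<'E'
from h import *
yp=W(0,1,0)-W(0,0,0); yp/=np.linalg.norm(yp)
manip.move_pose(*down(-6,250,180)); 
manip.servo_line(down(-6,248,83)[0],vel=.25); print(manip.current_clock(),manip.current_tool_pos()-down(-6,248,83)[0])
manip.servo_line(down(-6,120,83)[0],vel=.12); print(np.round(manip.current_force(),2))
manip.servo_line(down(-6,32,83)[0],vel=.12); print(np.round(manip.current_force(),2),manip.current_clock())
for y in range(29,8,-2):
    manip.servo_line(down(-6,y,83)[0],vel=.05); f=manip.current_force(); print(y,np.round(f@yp,2))
    if f@yp>7: break
print(manip.current_clock())
im=viewer.get_image("top"); print(plate())
cv2.imwrite("pics/push.png",cv2.resize(im[150:330,180:420],(800,600))[...,::-1])
E
```

```text
19.6917 [0.00028373 0.00059425 0.00026037]
[ 0.63 -0.09  0.81]
[ 0.44  0.59 -0.33] 21.7917
29 0.12
27 0.91
25 0.24
23 -0.73
21 2.51
19 6.31
17 10.48
23.5417
[('top', array([ -5.6, -78.8]), array([101.8,  62.9]), 0.3)]
```

View pics/push.png

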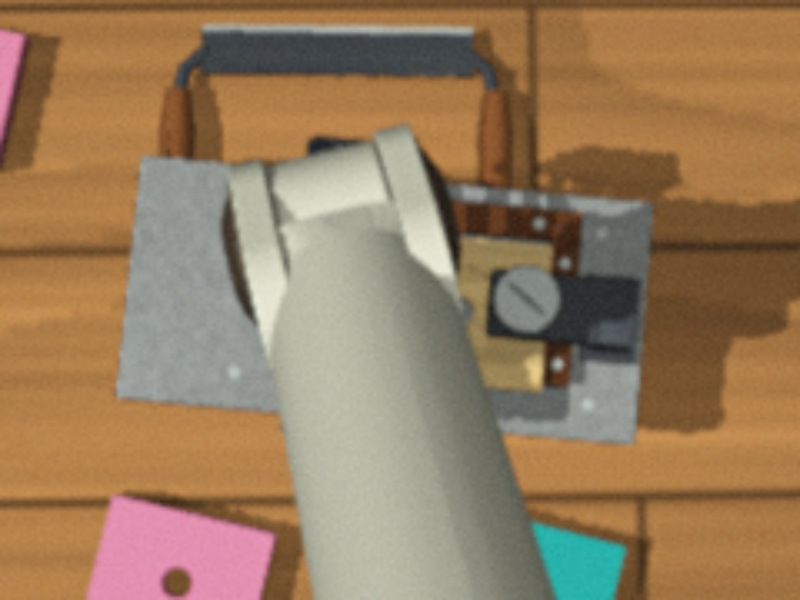

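The plate sits against the end stop (its visible edge is at y = -110) with about 5.6 mm left to the fence. Next is a push on its free side, then one more on its end.

```bash
python3 - <<'E'
from h import *
xp=W(1000,0,0)-W(0,0,0); yp=W(0,1000,0)-W(0,0,0)
L=lambda x,y,v=.25: manip.servo_line(down(x,y,83)[0],vel=v)
def push(pts,ax,lim):
    for p in pts:
        L(*p,.05); f=manip.current_force()@ax
        if -f>lim: break
    print("push end",p,round(f,2),manip.current_clock())
L(-6,35); L(-95,35); L(-95,-22)
push([(x,-22) for x in range(-80,-55,2)],xp,9)
L(-80,-22); L(-95,-22); L(-95,38); L(0,38); 
push([(0,y) for y in range(24,8,-2)],-yp,9)
L(0,35); L(-95,35); L(-95,-22); push([(x,-22) for x in range(-74,-55,2)],xp,9)
L(-80,-22); print(manip.current_clock())
E
```

```text
push end (-64, -22) -9.07 27.275
push end (0, 16) -10.5 30.1333
push end (-62, -22) -12.85 33.3583
33.6083
```

```bash
python3 - <<'E'
from h import *
print("knob",onplane("top",[[338.1,239.4]],.171),W(0,-90,171))
p=manip.current_tool_pos(); manip.servo_line(np.r_[p[:2],.23],vel=.3)
effector.open_jaws()
manip.move_pose(*down(0,-90,225,0)); q=np.array(manip.current_q()); print(np.round(q,2),manip.current_clock())
c=viewer.get_calibration("wrist"); im=viewer.get_image("wrist"); print(plate())
cv2.imwrite("pics/wr.png",im[...,::-1]); import pickle; pickle.dump(c,open("c.pkl","wb"))
E
```

```text
knob [[ 0.55244964 -0.03069265]] [ 0.55370493 -0.02953926  0.171     ]
[ 0.03  0.3  -0.02  1.81  0.01  1.03 -0.1 ] 36.2083
[('top', array([ -0.7, -28.1]), array([101.9,  75.7]), 0.2), ('side', array([  0. , -40.8]), array([146.7, 102.7]), 90.0)]
```

View pics/wr.png

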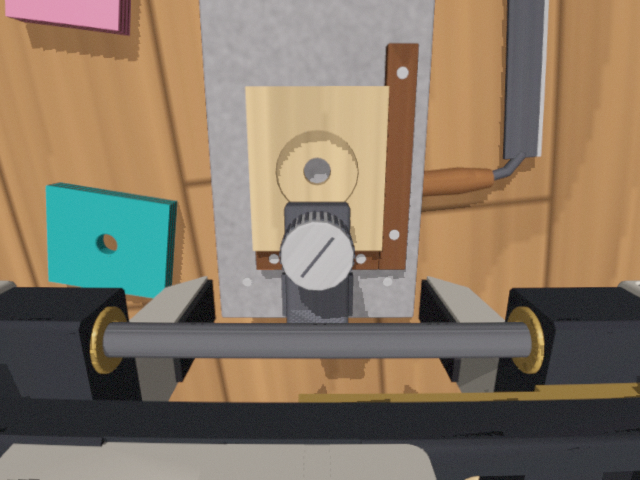

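The wrist view shows the plate recess up, flush along the fence (x≈387) and the stop (y≈250), under the clamp arm. The knob is at (317,255), with its slot running up to the right. Now the thumbscrew.

```bash
python3 - <<'E'
from h import *
q=np.array(manip.current_q()); q[6]=1.25; manip.movej(q)
k=W(-.6,-90.8,0)[:2]
manip.servo_line(np.r_[k,.142],vel=.2); effector.close(f_grip=30)
print("gap",manip.current_finger_gap(),np.round(manip.current_force(),2),manip.current_wrist_torque()[2],manip.current_clock())
q=np.array(manip.current_q()); s=q[6]
for i in range(30):
    q[6]-= .3 if i<4 else .1
    manip.movej(q); t=manip.current_wrist_torque()[2]
    print(round(s-q[6],2),round(s-manip.current_q()[6],3),round(t,3),end=" | ")
    if abs(t)>.5 or s-q[6]>2.55: break
print(manip.current_clock(),np.round(manip.current_force(),2),manip.current_finger_gap())
E
```

```text
gap 0.04216788603047934 [0.24 4.02 1.12] -0.029813272281625534 38.9833
0.3 0.296 -0.054 | 0.6 0.594 -0.053 | 0.9 0.896 -0.052 | 1.2 1.196 -0.025 | 1.3 1.296 -0.024 | 1.4 1.396 -0.069 | 1.5 1.496 -0.047 | 1.6 1.596 -0.041 | 1.7 1.696 0.011 | 1.8 1.795 0.465 | 1.9 1.895 0.481 | 2.0 1.994 0.437 | 2.1 2.094 0.506 | 42.8 [  4.06  -1.26 -13.37] 0.042666074188815684
```

Torque jumped at about 1.75 rad and then held at 0.47 N m, which means the pads are slipping against the stop. A second, firmer grasp will confirm it.

```bash
python3 - <<'E'
from h import *
effector.open_jaws()
q=np.array(manip.current_q()); q[6]+=.8; manip.movej(q)
effector.close(f_grip=55)
print("gap",manip.current_finger_gap(),np.round(manip.current_force(),2),manip.current_wrist_torque()[2])
q=np.array(manip.current_q()); s=q[6]
for i in range(5):
    q[6]-=.06; manip.movej(q); t=manip.current_wrist_torque()[2]
    print(round(s-q[6],2),round(s-manip.current_q()[6],3),round(t,3),end=" | ")
    if t>.75: break
effector.open_jaws()
manip.servo_line(manip.current_tool_pos()+[0,0,.085],vel=.25)
q=np.array(manip.current_q()); q[6]=-.1; manip.movej(q)
print(manip.current_clock())
im=viewer.get_image("wrist"); cv2.imwrite("pics/wr2.png",im[...,::-1])
E
```

```text
gap 0.04203745528431354 [ 2.85 -0.91 -1.22] -0.019241081600862832
0.06 0.057 1.527 | 47.2833
```

View pics/wr2.png

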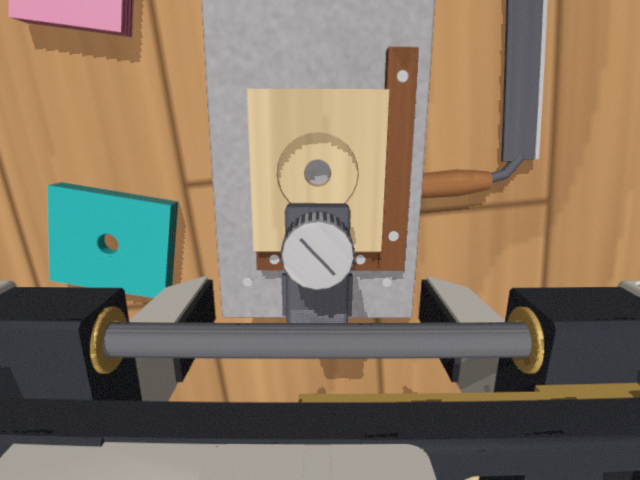

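```bash
python3 - <<'E'
from h import *
manip.servo_line(manip.current_tool_pos()+[0,0,.08],vel=.25); manip.sleep(.3)
print(np.round(manip.current_force(),2),plate(),manip.current_clock()); manip.hand_in()
E
```

```text
[-0.21 -0.3  -0.18] [('top', array([ -0.6, -30.9]), array([102. ,  81.6]), 0.5), ('side', array([  0.4, -40.4]), array([103. , 145.7]), 0.2)] 48.2
the job is handed in; nothing more can be done
```

The job is done and handed in at about 48 s of the 72 s allowed. I turned the hub plate over on the platform, slid it into the corner under the clamp, and tightened the thumbscrew to its stop.

- **Turning over:** I gripped the plate by its overhanging end, lifted it, rolled it half a turn and laid it back. The pictures show the bearing recess facing up.
- **Corner:** I pushed the plate to firm contact against the end stop and the side fence, at about 9–13 N. The wrist picture after tightening shows it flush along both. The last check put it within 0.6 mm of home sideways, with at most 0.5° of twist.
- **Thumbscrew:** The first grasp turned it about 1.75 rad before slipping at about 0.47 N m. A second, firmer grasp met a solid stop at once (1.5 N m within 0.06 rad). The screw's slot had turned about 1.7 rad clockwise. That fits a start near 0.65 rad and the stop at 2.4 rad.
- **At hand-in:** The gripper was open and raised clear, with wrist force about zero. I did not touch anything else on the bench.

**Not confirmed:** the arm hid part of the plate in the last views, so its lengthwise reading (y about -31 and -40 mm, against -50) was cut off and is not valid. Lengthwise seating rests on the push forces, the wrist picture and an earlier reading of the visible edge at y = -110 mm. I did not see the clamp foot touch the plate; that it presses is inferred from the screw being at its stop.

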